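# Probe the club heads on the fitting bench

### The job

Slide the gauge carriage to its measuring stop, take the spring probe from its stand, touch it on the zero dot of the carriage, then gently (never above 20 N) on the white dot of each club head present, in order from the tallest head to the lowest (driver, fairway wood, hybrid, mallet putter, blade putter), and on the zero dot once more. Finally hang the probe back upright in its stand and park the carriage at the end near the robot, leaving the heads upright and not disturbing the bottle, screwdriver and tape roll.

Things in the scene. Friction and masses are not known exactly. Their poses are not given: they have to be found in the camera images.
- bed: Slide gauge bed, fixed to the bench: 300 x 100 mm grey and steel bed with a dark 45 mm high end block at each end. Origin: centre of its underside. Its x axis is the slide direction, + towards the measuring end (the end farther from the robot).
- carriage (a joint): Aluminium carriage on the bed, 112 mm long, 80 mm wide. Slide position in m: 0 = parked (stop at the end near the robot), 0.132 = against the measuring stop (far end). Light friction, about 2 N.
- rib (a point): Centre of the top edge of the upright grip rib of the carriage: 20 mm thick along the slide, 44 mm wide, its top 99 mm above the bench; 52 mm of rib stands above the carriage plate. The zero anvil, 64 mm farther along the slide, is 40 mm lower than this point.
- zero_dot (a point): Centre of the black dot on the zero anvil, a 32 mm steel disc on the carriage; 59 mm above the bench, facing up.
- stand: Probe stand, fixed: two upright grey walls, 70 mm long (along its x), inner gap 32 mm (along its y), tops 120 mm above the bench. Origin: centre of its underside.
- rest (a point): Where the probe tip is when the probe hangs in the stand: on the stand axis, 20 mm above the bench.
- probe: Spring-plunger touch probe, 160 mm long, 0.2 kg, hanging upright in the stand. Origin: its tip (plunger out), z axis up along the probe. Plunger 6 mm thick with 8 mm ball tip; barrel 22 mm thick from z = 45 to 100 mm; collar 54 mm across at z = 100 to 106 mm (hangs on the stand walls); square black handle 24 x 24 mm from z = 106 to 160 mm, sides along its x and y.
- probe_tip (a point): Lowest point of the ball tip of the probe; it moves with the plunger.
- plunger (a joint): How far the spring plunger of the probe is pushed in, m: 0 = out, 0.010 = bottomed; 1 N preload and 0.2 N per mm. It still reads while the probe is held.
- driver: Largest and tallest head: round black dome 112 mm across, dot 64 mm above the bench, steel face plate on one side, hosel stub rising to 87 mm at its +y, -x edge. Loose, may be absent. Origin: centre of the underside, straight below the dot.
- driver_dot (a point): Centre of the 14 mm white dot on top of the driver head, facing up.
- fairway: Middle black domed head: 92 mm across, dot 52 mm above the bench, hosel stub rising to 75 mm at its +y, -x edge. Loose, may be absent. Origin: centre of the underside, straight below the dot.
- fairway_dot (a point): Centre of the 14 mm white dot on top of the fairway-wood head, facing up.
- hybrid: Smallest black domed head: 72 mm across, dot 42 mm above the bench, hosel stub rising to 65 mm at its +y, -x edge. Loose, may be absent. Origin: centre of the underside, straight below the dot.
- hybrid_dot (a point): Centre of the 14 mm white dot on top of the hybrid head, facing up.
- mallet: Low dark-steel head: 100 mm wide bar with a round back, 99 mm deep, dot 30 mm above the bench, hosel stub rising to 51 mm near one end of the bar. Loose, may be absent. Origin: centre of the underside, straight below the dot.
- mallet_dot (a point): Centre of the 14 mm white dot on top of the mallet putter head, facing up.
- blade: Lowest head: plain dark-steel straight bar 118 x 30 mm, dot 22 mm above the bench, hosel stub rising to 47 mm near one end. Loose, may be absent. Origin: centre of the underside, straight below the dot.
- blade_dot (a point): Centre of the 14 mm white dot on top of the blade putter head, facing up.
- solvent: white bottle, 60 mm across, 150 mm tall, a bystander to be left alone.
- screwdriver: screwdriver, a bystander to be left alone.
- tape: roll of black tape, 90 mm across, a bystander to be left alone.

How it is judged:
On the way, in this order (a step that is already met when the one before it is completed fails the run):
1. Slide the carriage against the stop at the measuring end (within 3 mm) (value of joint carriage above 0.129 m), for 0.2 s.
2. With the carriage still at the measuring stop, press the probe tip on the zero dot of the carriage: within 6 mm of its centre, plunger in by more than 1 mm, for 0.8 s (distance between probe_tip and zero_dot below 0.006 m and value of joint plunger above 0.001 m and value of joint carriage above 0.129 m), for 0.8 s.
3. If there is a driver head, press the probe tip on its white dot, within 6 mm of the centre and with more than 0.5 N, for 0.8 s (distance between probe_tip and driver_dot below 0.006 m and contact force between probe and driver above 0.5 N), for 0.8 s.
4. If there is a fairway-wood head, press the probe tip on its white dot, within 6 mm of the centre and with more than 0.5 N, for 0.8 s (distance between probe_tip and fairway_dot below 0.006 m and contact force between probe and fairway above 0.5 N), for 0.8 s.
5. If there is a hybrid head, press the probe tip on its white dot, within 6 mm of the centre and with more than 0.5 N, for 0.8 s (distance between probe_tip and hybrid_dot below 0.006 m and contact force between probe and hybrid above 0.5 N), for 0.8 s.
6. If there is a mallet putter head, press the probe tip on its white dot, within 6 mm of the centre and with more than 0.5 N, for 0.8 s (distance between probe_tip and mallet_dot below 0.006 m and contact force between probe and mallet above 0.5 N), for 0.8 s.
7. If there is a blade putter head, press the probe tip on its white dot, within 6 mm of the centre and with more than 0.5 N, for 0.8 s (distance between probe_tip and blade_dot below 0.006 m and contact force between probe and blade above 0.5 N), for 0.8 s.
8. Check the zero again: press the probe tip on the zero dot as before for 0.8 s, carriage still at the measuring stop (all of step 2), for 0.8 s.
At the end, for the whole second after the job is handed in: The probe hangs upright (within 0.1 rad) and at rest in its stand, released, its tip within 20 mm of the rest point and the plunger out; the carriage is within 4 mm of its parked stop (the end near the robot); the club heads present stand upright (within 0.15 rad) (value of joint carriage below 0.004 m and distance between probe and rest below 0.02 m and angle between probe's own z axis and vertical below 0.1 rad and linear speed of probe below 0.02 m/s and value of joint plunger below 0.001 m and angle between each of driver, fairway, hybrid, mallet, blade's own z axis and vertical below 0.15 rad); the robot touches nothing.
It fails at once if The probe is pressed on a head with more than 20 N (contact force between probe and driver above 20 N or contact force between probe and fairway above 20 N or contact force between probe and hybrid above 20 N or contact force between probe and mallet above 20 N or contact force between probe and blade above 20 N).
It fails at once if A club head is tipped over (more than 40 degrees) (angle between any of driver, fairway, hybrid, mallet, blade's own z axis and vertical above 0.7 rad).
It fails at once if A bystander (bottle, screwdriver or tape roll) is moved more than 5 cm (distance of any of solvent, screwdriver, tape from where it was at the start of the episode above 0.05 m).
Of driver, fairway, hybrid, mallet, blade only 3 to 5 are there at a start; the rules pass over those that are not, and their reading is None.
At some moment in a run one of driver, fairway, hybrid, mallet, blade may be knocked a few centimetres aside while the robot is not near it.
It also fails if it takes over 200 s, if anything falls off the work surface, if the arm or the gripper's body presses on something with over 40 N, if the wrist force passes 120 N, or if a joint passes its speed limit or range.

### The arm

A 6-joint arm with a two-finger parallel gripper is mounted at the origin on the work surface. World frame = base frame: x ahead of the robot, y to its left, z up, the work surface at z = 0. Lengths are in m, angles in rad, forces in N, time in s.
With the tool pointing down it reaches from about 0.375 to 0.9 m from the base axis. Payload 3.1 kg.
Tool frame: the origin (TCP) lies at the very end of the fingers, on their centre line; the grasp point (between the pads) lies 19 mm behind it; z points along the fingers, y is the line along which they close (so a half turn about z gives the same grasp; the last joint's range is limited). The gripper opens to 85 mm and grips with 20 to 120 N. Pads are 22 mm wide; open, the fingers measure 114 mm over their backs; the gripper's body (76 mm by 85 mm) begins 54 mm behind the grasp point. The pads swing forward as they close: fully open they stand 13 mm farther back than shut.
Start: joints at [1.163, 0.527, 1.433, -0, 1.181, -0.178], TCP at [0.142, 0.609, 0.231] pointing down, gripper open.
Joint ranges: [-3.08, 3.08], [-0.75, 2.2], [0.22, 2.44], [-1.43, 4.57], [0, 2.65], [-2.85, 2.85]. Speed limits (rad/s): [2.79, 2.79, 3.14, 3.14, 3.14, 3.14].

### API

Orientations are given as a unit quaternion [x, y, z, w].
In Python, from station import telemetry, snapshot, ticket gives the robot as it stands.
- The arm moves only by the tool move_arm, never from a script. Its argument "commands" is text: rows parted by semicolons, each of 7 numbers parted by spaces: the shift along the tool's x, y, z in mm, then the turn, a rotation vector about the tool's x, y, z in degrees, then the opening, from -1 (shut) to 1 (fully open). A call has exactly 5 rows; each row is the pose to reach, as a shift and turn from the pose commanded when the call began, along the tool's axes at that moment; what a row does not reach only later rows make up. A row lasts 1/8 s, in which the tool goes at most 62.5 mm and 10.7 degrees, less where a joint would pass 70% of its speed; a pose out of reach is approached as far as the arm can. A call with a gripper value outside its range is refused whole. The fingers move at their own pace and stop on an object; "grip_force" is the grip in N (left out, the last holds). Time passes only in rows, so rows that repeat a pose let the fingers close, or fill a call up. It gives the time, the measured TCP pose, the force, the opening and the grip force at its end, in the units of the state.
- telemetry.sense(): the state, without advancing time (a new reading comes with each control period).
- snapshot(name): name is "scene" or "top"; returns a dict with "image" (480x640x3 uint8, red, green, blue), "fx", "fy", "cx", "cy" (pixels), "pose" (4x4, takes a point from camera to world coordinates). Camera axes: x right, y down, z forward; pixel columns grow to the right and rows downward; lengths in m; the calibration is good to about 2 mm. A picture is of the moment at which its call begins. There is no depth.
- ticket.sign_off(): hands the job in; it is judged then, once.
The state is a dict: "t": time; "q": joint angles; "qd": joint speeds; "tau": joint torques, N m; "tcp_pos": TCP position; "tool_rot": TCP orientation; "force": force on the tool from outside, world axes, zero at the start; "ft_torque": the same for the moment, N m; "finger_gap": opening from 0.0 (shut) to 1.0 (fully open); "gripper_force": force on a finger pad.
Only numpy, scipy, OpenCV 4.12 (cv2) and the standard library are available. Lean on these libraries where they do the work, as an engineer would, in place of code of your own. Each camera call takes 0.05 s, during which the arm holds its last target. There are 200 camera calls.

## Working session

There is one attempt and no reset: what is moved stays moved. The work goes in short steps, Python scripts to look and compute and a tool call to move; the robot and the scene stay as the last step left them, time stands still between calls to the robot, and variables do not carry over. Pictures are saved under pics/ and viewed, at most 14 in all, crops included, and the job is handed in when it is done.

Besides the shell and the picture viewer there is one more tool, called after "Emit:" in YAML: its name, and indented under it one key for each argument. move_arm: Moves the arm, as the interface text tells. Its arguments: {"type":"object","properties":{"commands":{"type":"string"},"grip_force":{"type":"number"}},"required":["commands"]}

```bash
mkdir -p pics
cat > h.py <<'E'
import numpy as np, cv2
from station import telemetry, snapshot, ticket
from scipy.spatial.transform import Rotation as R
def snap(name,fn,crop=None,s=1):
    d=snapshot(name); im=d["image"][:,:,::-1]
    np.savez(''+name+'.npz',**{k:np.array(v) for k,v in d.items()})
    if crop: x0,y0,x1,y1=crop; im=im[y0:y1,x0:x1]
    cv2.imwrite('pics/'+fn,cv2.resize(im,None,fx=s,fy=s,interpolation=cv2.INTER_CUBIC)); return d
def ray(d,u,v,z):
    T=np.array(d["pose"]); r=T[:3,:3]@np.array([(u-d["cx"])/d["fx"],(v-d["cy"])/d["fy"],1]); c=T[:3,3]
    return c+r*(z-c[2])/r[2]
def pix(d,p):
    T=np.array(d["pose"]); q=T[:3,:3].T@(np.array(p)-T[:3,3]); return d["fx"]*q[0]/q[2]+d["cx"],d["fy"]*q[1]/q[2]+d["cy"]
def st():
    s=telemetry.sense(); print({k:np.round(s[k],4).tolist() for k in ("t","q","tcp_pos","tool_rot","force","finger_gap","gripper_force")}); return s
E
python3 - <<'E'
from h import *
s=st(); print(R.from_quat(s["tool_rot"]).as_matrix().round(3))
for n in("top","scene"):
    d=snap(n,n+"1.png",s=1.25); print(n,d["fx"],d["cx"],d["cy"],np.round(d["pose"],3).tolist())
E
```

```text
{'t': 0.0, 'q': [1.1625, 0.5285, 1.4339, -0.0001, 1.1814, -0.1785], 'tcp_pos': [0.142, 0.6079, 0.2303], 'tool_rot': [0.1146, 0.9934, -0.0011, -0.0003], 'force': [0.6872, -0.0281, -0.0755], 'finger_gap': 1.0002, 'gripper_force': 0.0}
[[-0.974  0.228 -0.001]
 [ 0.228  0.974 -0.002]
 [ 0.    -0.002 -1.   ]]
top 513.0525598595415 315.9992764947479 248.66664509878734 [[0.024, -0.987, 0.158, 0.432], [-1.0, -0.025, -0.003, 0.003], [0.007, -0.157, -0.988, 1.207], [0.0, 0.0, 0.0, 1.0]]
scene 529.3628889682725 316.1955850941819 237.4057881295444 [[-0.348, 0.581, -0.736, 1.528], [0.937, 0.218, -0.272, 0.352], [0.003, -0.784, -0.62, 0.852], [0.0, 0.0, 0.0, 1.0]]
```

View pics/top1.png

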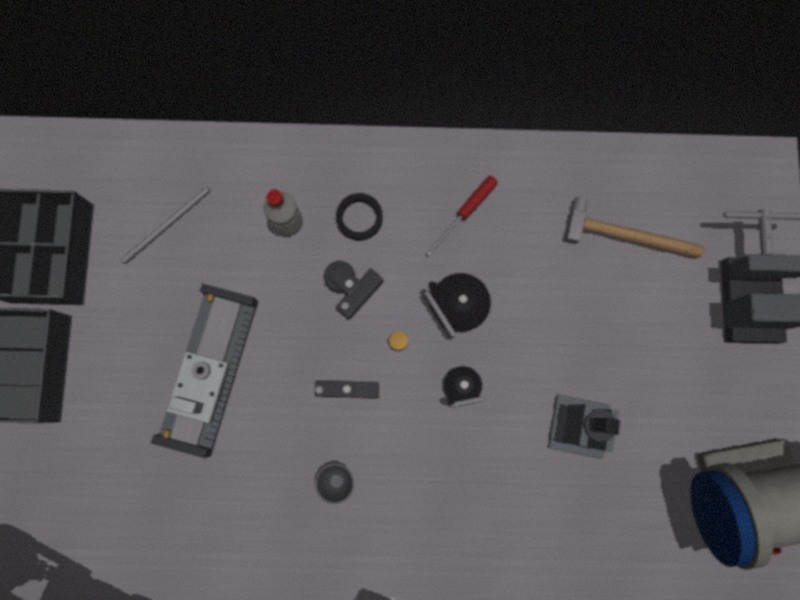

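View pics/scene1.png

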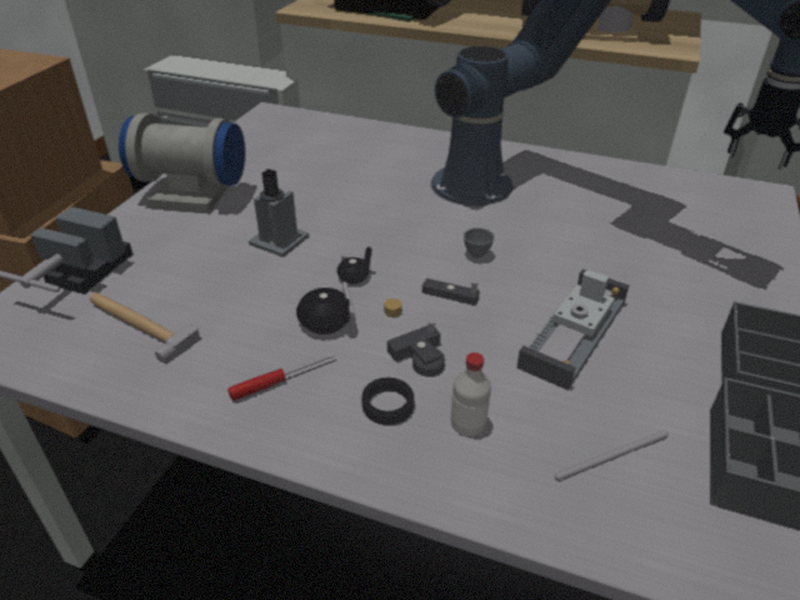

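Run:
```python
from h import *
im=np.load('top.npz')['image'][:,:,::-1]
def c(fn,x0,y0,x1,y1,s):
    o=cv2.resize(im[y0:y1,x0:x1],None,fx=s,fy=s,interpolation=cv2.INTER_CUBIC); return np.clip(o*1.6,0,255).astype('u1')
a=c('',115,220,215,370,4); b=c('',430,310,505,370,4)
cv2.imwrite('pics/c1.png',np.hstack([a,np.vstack([b,np.zeros((360,300,3),'u1')])]))
cv2.imwrite('pics/c2.png',c('',245,200,405,330,4.5))
```

```text
(no output)
```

View pics/c1.png

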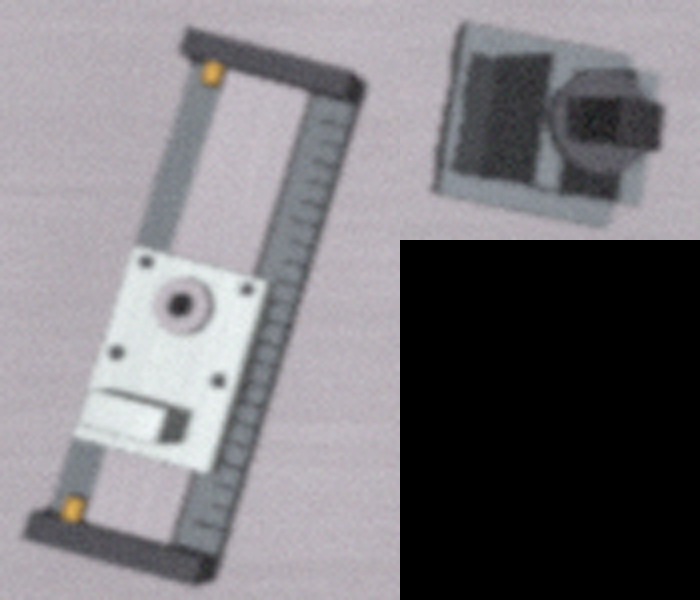

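View pics/c2.png

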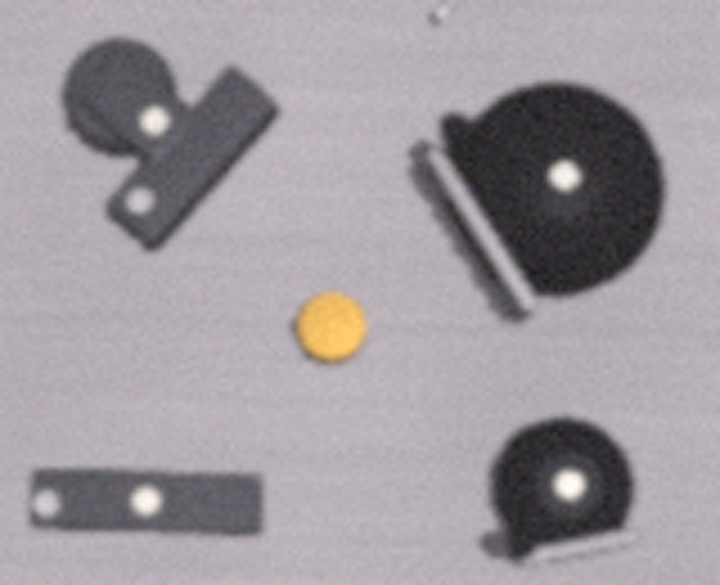

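Run:
```python
from h import *
d=dict(np.load('top.npz'))
A=lambda u,v:(115+u/4,220+v/4); B=lambda u,v:(430+(u-400)/4,310+v/4); C=lambda u,v:(245+u/4.5,200+v/4.5)
P={'zero':(A(180,305),.059),'rib':(A(122,416),.099),'far_blk_L':(A(187,30),.045),'far_blk_R':(A(362,78),.045),'near_blk_L':(A(28,515),.045),'near_blk_R':(A(212,560),.045),
'handle':(B(640,123),.18),'collar':(B(600,122),.126),'base_tl':(B(462,22),.01),'base_bl':(B(437,190),.01),'base_br':(B(605,227),.01),
'driver':(C(565,176),.064),'hybrid':(C(569,485),.042),'mallet':(C(154,121),.03),'blade':(C(147,501),.022),
'dr_face1':(C(430,150),.05),'dr_face2':(C(530,308),.05),'htR1':(B(620,97),.18),'htR2':(B(662,103),.18),'htR3':(B(657,150),.18)}
for k,(p,z) in P.items():
    w=ray(d,*p,z); print(k,np.round(p,1),w.round(4),round(float(np.hypot(*w[:2])),3))
im=np.load('scene.npz')['image'][:,:,::-1]
o=np.hstack([cv2.resize(im[130:205,190:255],(520,600),interpolation=cv2.INTER_CUBIC)]); cv2.imwrite('pics/c3.png',np.clip(o*1.6,0,255).astype('u1'))
```

```text
zero [160.  296.2] [0.4987 0.3436 0.059 ] 0.606
rib [145.5 324. ] [0.4367 0.3583 0.099 ] 0.565
far_blk_L [161.8 227.5] [0.6574 0.3551 0.045 ] 0.747
far_blk_R [205.5 239.5] [0.6319 0.2529 0.045 ] 0.681
near_blk_L [122.  348.8] [0.3815 0.4235 0.045 ] 0.57
near_blk_R [168. 360.] [0.3595 0.32   0.045 ] 0.481
handle [490.  340.8] [ 0.4199 -0.3488  0.18  ] 0.546
collar [480.  340.5] [ 0.4193 -0.3464  0.126 ] 0.544
base_tl [445.5 315.5] [ 0.4732 -0.3053  0.01  ] 0.563
base_bl [439.2 357.5] [ 0.3775 -0.2894  0.01  ] 0.476
base_br [481.2 366.8] [ 0.359  -0.3852  0.01  ] 0.527
driver [370.6 239.1] [ 0.6389 -0.1242  0.064 ] 0.651
hybrid [371.4 307.8] [ 0.4854 -0.1298  0.042 ] 0.502
mallet [279.2 226.9] [0.6687 0.0858 0.03  ] 0.674
blade [277.7 311.3] [0.473 0.083 0.022] 0.48
dr_face1 [340.6 233.3] [ 0.6532 -0.0568  0.05  ] 0.656
dr_face2 [362.8 268.4] [ 0.5734 -0.1085  0.05  ] 0.584
htR1 [485.  334.2] [ 0.4324 -0.3392  0.18  ] 0.55
htR2 [495.5 335.8] [ 0.4299 -0.36    0.18  ] 0.561
htR3 [494.2 347.5] [ 0.407  -0.3568  0.18  ] 0.541
```

View pics/c3.png

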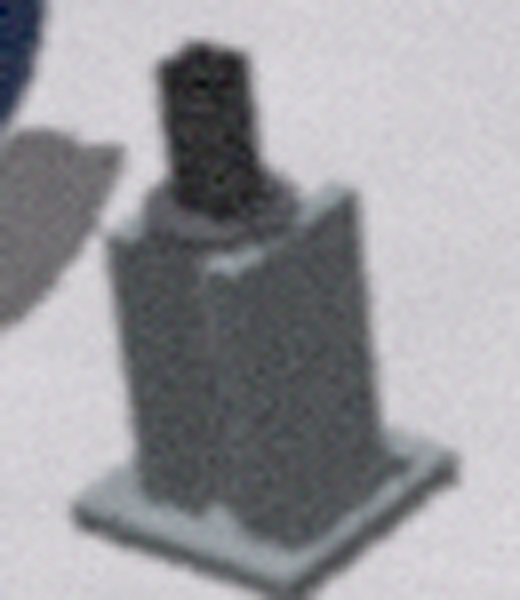

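Emit:
move_arm:
  commands: "-60 -31 0 0 0 0 1; -120 -62 0 0 0 0 1; -180 -93 0 0 0 0 1; -240 -124 0 0 0 0 1; -300 -155 40 0 0 0 1"

```text
t: 0.72
tcp_pos: [0.3785, 0.4088, 0.2067]
tool_rot: [0.115, 0.993, 0.002, 0.002]
force: [1.0, 1.2, -0.5]
finger_gap: 1.0
gripper_force: 0.0
```

```bash
cat >> h.py <<'E'
def to(p,yaw=None):
    s=st(); M=R.from_quat(s["tool_rot"]); print('shift mm',(M.inv().apply(np.array(p)-s["tcp_pos"])*1000).round(1), 'tool y deg',np.degrees(np.arctan2(*M.as_matrix()[:2,1][::-1])).round(2),'tilt',M.as_matrix()[:,2].round(4))
E
python3 - <<'E'
from h import *
to([.4367,.3583,.062])
d=snap('top','t2.png',(100,220,240,370),4)
E
```

```text
{'t': 0.725, 'q': [0.6233, 0.4654, 1.6347, -0.0, 1.0362, -0.7174], 'tcp_pos': [0.3785, 0.4088, 0.2067], 'tool_rot': [0.1148, 0.9934, 0.0018, 0.002], 'force': [0.9915, 1.2035, -0.5274], 'finger_gap': 0.9998, 'gripper_force': 0.0}
shift mm [-67.7 -36.5 144.8] tool y deg 76.82 tilt [ 0.0043  0.0031 -1.    ]
```

View pics/t2.png

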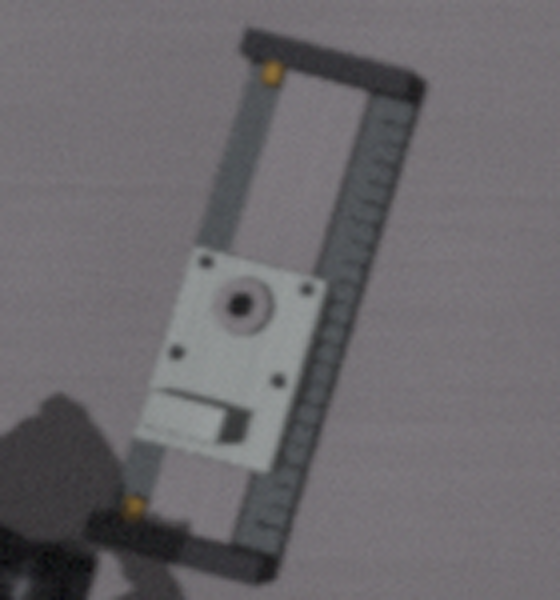

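Emit:
move_arm:
  commands: "-60 -32 60 0 0 0 1; -60 -32 60 0 0 0 1; -60 -32 60 0 0 0 1; -60 -32 60 0 0 0 1; -60 -32 60 0 0 0 1"

```text
t: 1.4
tcp_pos: [0.4264, 0.3657, 0.1465]
tool_rot: [0.114, 0.993, 0.001, 0.001]
force: [-0.3, -0.7, 0.8]
finger_gap: 1.0
gripper_force: 0.0
```

```bash
python3 -c "
from h import *
to([.4367,.3583,.062])"
```

```text
{'t': 1.4, 'q': [0.5099, 0.5565, 1.6743, 0.0003, 0.909, -0.8329], 'tcp_pos': [0.4264, 0.3657, 0.1465], 'tool_rot': [0.1138, 0.9935, 0.0006, 0.0007], 'force': [-0.3138, -0.6674, 0.7977], 'finger_gap': 1.0002, 'gripper_force': 0.0}
shift mm [-11.6  -5.   84.5] tool y deg 76.93 tilt [ 0.0014  0.0011 -1.    ]
```

Emit:
move_arm:
  commands: "-11 -5 25 0 0 0 1; -11 -5 60 0 0 0 1; -11 -5 84 0 0 0 1; -11 -5 84 0 0 0 1; -11 -5 84 0 0 0 1"

```text
t: 2.02
tcp_pos: [0.4368, 0.3581, 0.0626]
tool_rot: [0.114, 0.993, 0.001, 0.001]
force: [0.7, 0.4, 0.8]
finger_gap: 0.998
gripper_force: 0.0
```

Emit:
move_arm:
  commands: "0 0 0 0 0 0 -1; 0 0 0 0 0 0 -1; 0 0 0 0 0 0 -1; 0 0 0 0 0 0 -1; 0 0 0 0 0 0 -1"
  grip_force: 25

```text
t: 2.65
tcp_pos: [0.4374, 0.3581, 0.0625]
tool_rot: [0.115, 0.993, 0.001, 0.001]
force: [0.1, 2.1, 5.5]
finger_gap: 0.508
gripper_force: 29.0
```

Emit:
move_arm:
  commands: "-22 0 0 0 0 0 -1; -44 -0.5 0 0 0 0 -1; -66 -0.8 0 0 0 0 -1; -85 -1 0 0 0 0 -1; -85 -1 0 0 0 0 -1"

```text
t: 3.28
tcp_pos: [0.5222, 0.3375, 0.0625]
tool_rot: [0.115, 0.993, 0.002, 0.003]
force: [3.1, 3.8, 5.7]
finger_gap: 0.512
gripper_force: 29.2
```

Emit:
move_arm:
  commands: "-3 0 0 0 0 0 -1; -6 0 0 0 0 0 -1; -9 0 0 0 0 0 -1; -12 0 0 0 0 0 -1; -12 0 0 0 0 0 -1"

```text
t: 3.9
tcp_pos: [0.5306, 0.3355, 0.0625]
tool_rot: [0.115, 0.993, 0.001, 0.001]
force: [0.3, 4.6, 6.2]
finger_gap: 0.51
gripper_force: 29.3
```

Emit:
move_arm:
  commands: "-2 0 0 0 0 0 -1; -4 0 0 0 0 0 -1; -6 0 0 0 0 0 -1; -6 0 0 0 0 0 -1; -6 0 0 0 0 0 -1"

```text
t: 4.53
tcp_pos: [0.534, 0.3346, 0.0624]
tool_rot: [0.115, 0.993, 0.001, -0.001]
force: [-4.9, 5.9, 9.0]
finger_gap: 0.517
gripper_force: 29.7
```

Run:
```python
from h import *
st()
d=snap('top','t3.png',(100,220,240,370),4)
```

```text
{'t': 4.525, 'q': [0.3812, 0.7523, 1.54, 0.0042, 0.8507, -0.962], 'tcp_pos': [0.534, 0.3346, 0.0624], 'tool_rot': [0.115, 0.9934, 0.0011, -0.0013], 'force': [-4.8661, 5.8989, 8.9857], 'finger_gap': 0.5168, 'gripper_force': 29.6657}
```

View pics/t3.png

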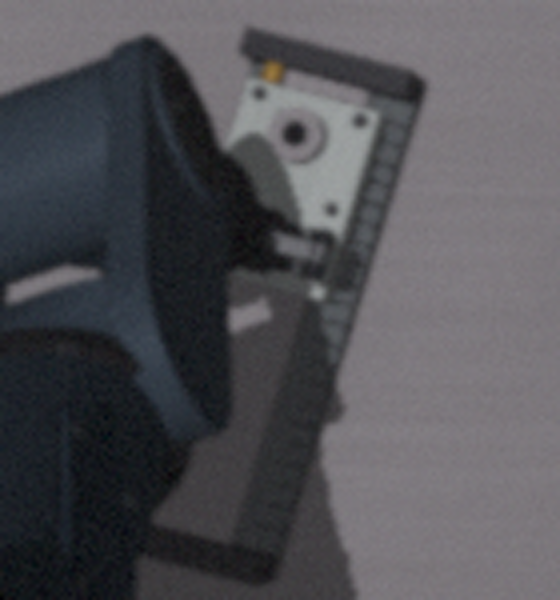

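Emit:
move_arm:
  commands: "-2 0 0 0 0 0 -1; -4 0 0 0 0 0 -1; -4 0 0 0 0 0 -1; -4 0 0 0 0 0 -1; -4 0 0 0 0 0 -1"

```text
t: 5.2
tcp_pos: [0.534, 0.3345, 0.0624]
tool_rot: [0.115, 0.993, 0.001, -0.005]
force: [-11.1, 8.6, 13.0]
finger_gap: 0.514
gripper_force: 30.0
```

Run:
```python
from h import *
d=dict(np.load('top.npz'))
print(ray(d,173.75,253.25,.059))
d2=snapshot("top"); g=cv2.cvtColor(d2["image"],cv2.COLOR_RGB2GRAY)
print(ray(d,*[0,0],.059))
def darkc(im,u,v,r=5):
    p=255.-cv2.cvtColor(im,cv2.COLOR_RGB2GRAY)[v-r:v+r+1,u-r:u+r+1].astype(float); p=np.clip(p-np.median(p)-15,0,None); Y,X=np.mgrid[v-r:v+r+1,u-r:u+r+1]; return (p*X).sum()/p.sum(),(p*Y).sum()/p.sum()
for im in(d["image"],d2["image"]):
    c=darkc(im,174,253); print(c,ray(d,*c,.059).round(4))
```

```text
[0.59622601 0.31956778 0.059     ]
[1.21048209 0.78533502 0.059     ]
(np.float64(173.21260387811634), np.float64(253.00554016620498)) [0.5968 0.3208 0.059 ]
(np.float64(173.12638580931264), np.float64(252.99852180339985)) [0.5968 0.321  0.059 ]
```

Emit:
move_arm:
  commands: "0 0 0 0 0 0 1; 0 0 0 0 0 0 1; 0 0 0 0 0 0 1; 0 0 -20 0 0 0 1; 0 0 -70 0 0 0 1"

```text
t: 5.88
tcp_pos: [0.539, 0.3307, 0.1304]
tool_rot: [0.115, 0.993, -0.001, -0.003]
force: [0.4, 0.8, -0.1]
finger_gap: 0.997
gripper_force: 0.0
```

Run:
```python
from h import *
to([.4185,-.3475,.24])
d=snap('top','t4.png',(100,200,240,350),4)
```

```text
{'t': 5.875, 'q': [0.3739, 0.6604, 1.4955, -0.0002, 0.9916, -0.9664], 'tcp_pos': [0.539, 0.3307, 0.1304], 'tool_rot': [0.1149, 0.9934, -0.0015, -0.0025], 'force': [0.4185, 0.8393, -0.095], 'finger_gap': 0.9969, 'gripper_force': 0.0}
shift mm [ -37.1 -688.1 -107.4] tool y deg 76.8 tilt [-0.0054 -0.0023 -1.    ]
```

View pics/t4.png

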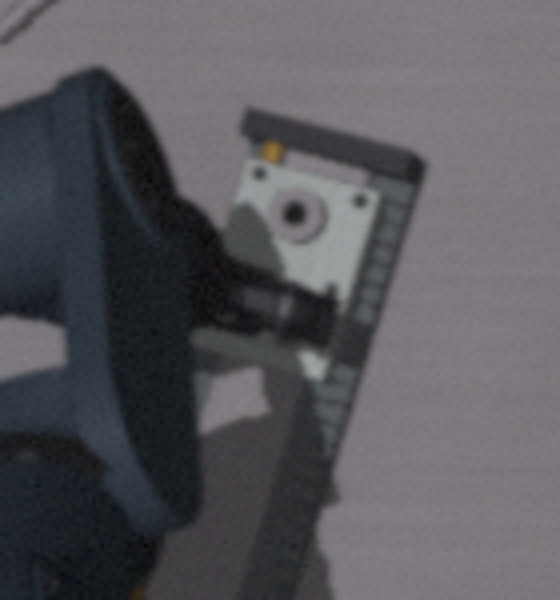

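Emit:
move_arm:
  commands: "-3 -30 -50 0 0 0 1; -6 -85 -75 0 0 -1 1; -10 -145 -90 0 0 -2 1; -14 -205 -105 0 0 -3 1; -18 -265 -110 0 0 -3 1"

```text
t: 6.55
tcp_pos: [0.4981, 0.0676, 0.2438]
tool_rot: [0.088, 0.996, -0.0, 0.002]
force: [1.2, 0.2, 0.8]
finger_gap: 1.0
gripper_force: 0.0
```

Emit:
move_arm:
  commands: "0 -60 0 0 0 0 1; 0 -120 0 0 0 0 1; 0 -180 0 0 0 0 1; 0 -240 0 0 0 0 1; 0 -300 0 0 0 0 1"

```text
t: 7.18
tcp_pos: [0.4442, -0.2281, 0.2428]
tool_rot: [0.089, 0.996, -0.001, 0.001]
force: [0.6, -0.2, 0.2]
finger_gap: 0.998
gripper_force: 0.0
```

Run:
```python
from h import *
to([.4185,-.3475,.21])
d=snap('top','t5.png')
c=cv2.imread('pics/t5.png')
a=cv2.resize(c[225:290,140:220],None,fx=5,fy=5,interpolation=cv2.INTER_CUBIC);b=cv2.resize(c[310:375,430:510],None,fx=5,fy=5,interpolation=cv2.INTER_CUBIC)
cv2.imwrite('pics/t5.png',np.clip(np.hstack([a,b])*1.8,0,255).astype('u1'))
```

```text
{'t': 7.175, 'q': [-0.6985, 0.3427, 1.7302, 0.0001, 1.0661, -2.0913], 'tcp_pos': [0.4442, -0.2281, 0.2428], 'tool_rot': [0.0889, 0.996, -0.0007, 0.0011], 'force': [0.6096, -0.1549, 0.1795], 'finger_gap': 0.9982, 'gripper_force': 0.0}
shift mm [   4.2 -122.1   33. ] tool y deg 79.8 tilt [ 0.0021 -0.0017 -1.    ]
```

View pics/t5.png

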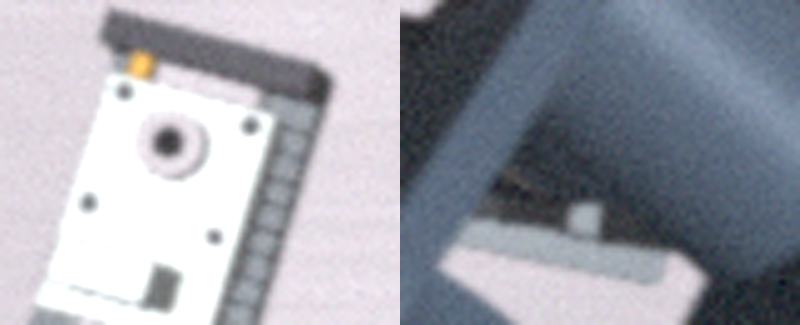

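Emit:
move_arm:
  commands: "4 -60 0 0 0 0 1; 4 -122 0 0 0 0 1; 4 -122 0 0 0 0 1; 4 -122 10 0 0 0 1; 4 -122 20 0 0 0 1"

```text
t: 7.85
tcp_pos: [0.419, -0.3433, 0.2209]
tool_rot: [0.088, 0.996, 0.0, -0.0]
force: [0.4, -0.6, -0.7]
finger_gap: 0.998
gripper_force: 0.0
```

Run:
```python
from h import *
to([.4185,-.3475,.137])
snap('scene','s2.png',(170,80,270,200),5)
```

```text
{'t': 7.85, 'q': [-0.8928, 0.4293, 1.6529, 0.0002, 1.0602, -2.2877], 'tcp_pos': [0.419, -0.3433, 0.2209], 'tool_rot': [0.0879, 0.9961, 0.0004, -0.0003], 'force': [0.3635, -0.5879, -0.6622], 'finger_gap': 0.9977, 'gripper_force': 0.0}
shift mm [-0.2 -4.3 83.9] tool y deg 79.92 tilt [-5.e-04  8.e-04 -1.e+00]
```

View pics/s2.png

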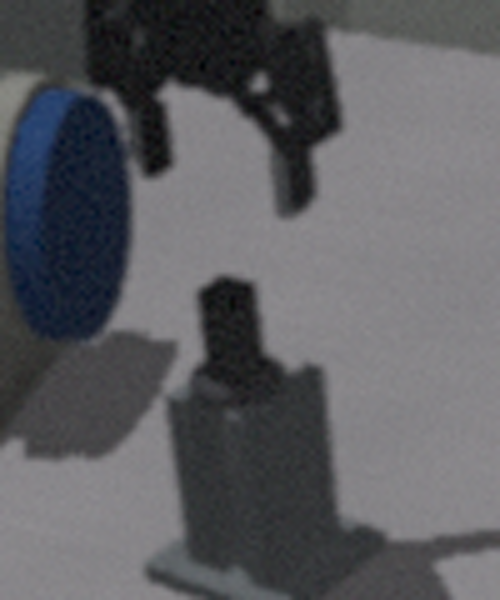

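Run:
```python
from h import *
d=dict(np.load('scene.npz')); print(ray(d,215.6,137,.18), pix(d,[.4185,-.3475,.18]), pix(d,[.419,-.3433,.2209]))
```

```text
[ 0.41724723 -0.34799798  0.18      ] (np.float64(215.53652114168156), np.float64(137.23631996452755)) (np.float64(215.06714952269965), np.float64(123.6066421143402))
```

Emit:
move_arm:
  commands: "0 -4 20 0 0 0 1; 0 -4 40 0 0 0 1; 0 -4 60 0 0 0 1; 0 -4 84 0 0 0 1; 0 -4 84 0 0 0 1"

```text
t: 8.52
tcp_pos: [0.4177, -0.3465, 0.1356]
tool_rot: [0.088, 0.996, 0.002, -0.002]
force: [0.1, 0.4, -0.0]
finger_gap: 1.001
gripper_force: 0.0
```

Emit:
move_arm:
  commands: "0 0 0 0 0 0 -1; 0 0 0 0 0 0 -1; 0 0 0 0 0 0 -1; 0 0 0 0 0 0 -1; 0 0 0 0 0 0 -1"
  grip_force: 60

```text
t: 9.15
tcp_pos: [0.4188, -0.3493, 0.1383]
tool_rot: [0.089, 0.996, -0.0, 0.001]
force: [-0.5, 0.8, 5.7]
finger_gap: 0.275
gripper_force: 59.1
```

Emit:
move_arm:
  commands: "0 0 -15 0 0 0 -1; 0 0 -35 0 0 0 -1; 0 0 -65 0 0 0 -1; 0 0 -100 0 0 0 -1; 0 0 -140 0 0 0 -1"

```text
t: 9.78
tcp_pos: [0.4177, -0.3484, 0.2782]
tool_rot: [0.089, 0.996, 0.001, -0.001]
force: [0.9, -0.9, -2.2]
finger_gap: 0.278
gripper_force: 58.5
```

Run:
```python
from h import *
to([.5961,.3200,.25])
snap('scene','s3.png',(150,30,290,180),4)
```

```text
{'t': 9.775, 'q': [-0.9006, 0.3645, 1.5782, -0.0002, 1.201, -2.2937], 'tcp_pos': [0.4177, -0.3484, 0.2782], 'tool_rot': [0.0887, 0.9961, 0.0007, -0.0008], 'force': [0.9129, -0.8747, -2.1681], 'finger_gap': 0.2778, 'gripper_force': 58.493}
shift mm [-57.6 689.3  29. ] tool y deg 79.82 tilt [-0.0014  0.0015 -1.    ]
```

View pics/s3.png

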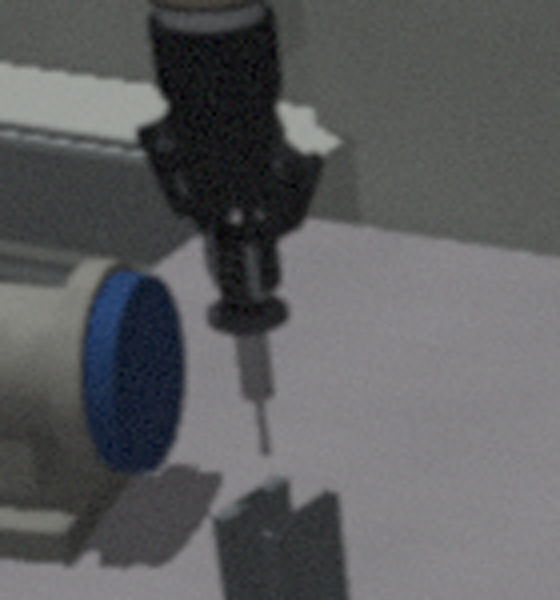

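Run:
```python
from h import *
d=dict(np.load('scene.npz'))
for z in(.16,.263): print(pix(d,[.4177,-.3484,z]))
```

```text
(np.float64(216.2360611373325), np.float64(143.69563829959228))
(np.float64(211.69147282734122), np.float64(108.18367995098919))
```

Emit:
move_arm:
  commands: "-5 60 0 0 0 0 -1; -10 120 0 0 0 0 -1; -15 180 0 0 0 0 -1; -20 240 0 0 0 0 -1; -25 300 0 0 0 0 -1"

```text
t: 10.45
tcp_pos: [0.4959, -0.0563, 0.2774]
tool_rot: [0.089, 0.996, -0.0, 0.0]
force: [1.3, -1.3, -1.5]
finger_gap: 0.275
gripper_force: 59.0
```

Emit:
move_arm:
  commands: "-5 60 0 0 0 0 -1; -10 120 0 0 0 0 -1; -15 180 0 0 0 0 -1; -20 240 0 0 0 0 -1; -25 300 0 0 0 0 -1"

```text
t: 11.08
tcp_pos: [0.5734, 0.2345, 0.2772]
tool_rot: [0.089, 0.996, -0.0, -0.0]
force: [2.1, -1.4, -2.7]
finger_gap: 0.279
gripper_force: 59.0
```

```bash
python3 -c "
from h import *
to([.5961,.3200,.20])"
```

```text
{'t': 11.075, 'q': [0.2084, 0.4739, 1.3931, -0.0005, 1.275, -1.185], 'tcp_pos': [0.5734, 0.2345, 0.2772], 'tool_rot': [0.0885, 0.9961, -0.0003, -0.0002], 'force': [2.1085, -1.4012, -2.7036], 'finger_gap': 0.2785, 'gripper_force': 59.0302}
shift mm [-7.3 88.2 77.1] tool y deg 79.84 tilt [-4.e-04 -6.e-04 -1.e+00]
```

Emit:
move_arm:
  commands: "-4 45 20 0 0 0 -1; -7 88 50 0 0 0 -1; -7 88 75 0 0 0 -1; -7 88 80 0 0 0 -1; -7 88 80 0 0 0 -1"

```text
t: 11.7
tcp_pos: [0.5959, 0.3176, 0.1974]
tool_rot: [0.089, 0.996, -0.0, -0.0]
force: [-0.4, -0.3, -2.5]
finger_gap: 0.274
gripper_force: 59.2
```

Run:
```python
from h import *
to([.5961,.3200,.173])
d=snap('scene','s4.png',(430,190,510,265),8)
print(pix(d,[.5961,.3200,.059]))
```

```text
{'t': 11.7, 'q': [0.3246, 0.6321, 1.3288, -0.0001, 1.1813, -1.068], 'tcp_pos': [0.5959, 0.3176, 0.1974], 'tool_rot': [0.0889, 0.996, -0.0002, -0.0003], 'force': [-0.3517, -0.2812, -2.5308], 'finger_gap': 0.2745, 'gripper_force': 59.2416}
shift mm [ 0.2  2.4 24.4] tool y deg 79.8 tilt [-5.e-04 -3.e-04 -1.e+00]
(np.float64(446.80021633106776), np.float64(270.53477581150116))
```

View pics/s4.png

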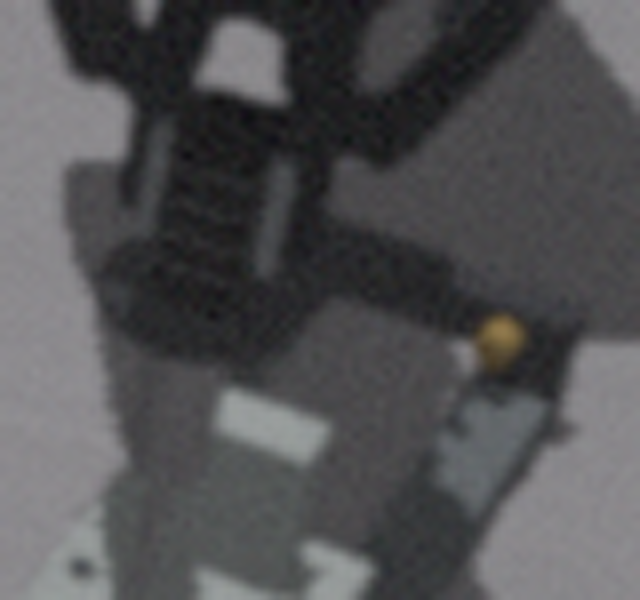

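Emit:
move_arm:
  commands: "0 2.4 8 0 0 0 -1; 0 2.4 16 0 0 0 -1; 0 2.4 21 0 0 0 -1; 0 2.4 25 0 0 0 -1; 0 2.4 25 0 0 0 -1"

```text
t: 12.38
tcp_pos: [0.5962, 0.3203, 0.1722]
tool_rot: [0.089, 0.996, -0.0, -0.0]
force: [-0.5, -1.2, -0.6]
finger_gap: 0.275
gripper_force: 59.5
```

Emit:
move_arm:
  commands: "0 0 0 0 0 0 -1; 0 0 0 0 0 0 -1; 0 0 0 0 0 0 -1; 0 0 0 0 0 0 -1; 0 0 0 0 0 0 -1"

```text
t: 13.0
tcp_pos: [0.5963, 0.3205, 0.1724]
tool_rot: [0.089, 0.996, -0.0, -0.0]
force: [-0.4, -1.3, 0.2]
finger_gap: 0.279
gripper_force: 59.5
```

Emit:
move_arm:
  commands: "0 0 0 0 0 0 -1; 0 0 0 0 0 0 -1; 0 0 0 0 0 0 -1; 0 0 0 0 0 0 -1; 0 0 0 0 0 0 -1"

```text
t: 13.62
tcp_pos: [0.5964, 0.3205, 0.1724]
tool_rot: [0.089, 0.996, 0.0, 0.0]
force: [-1.5, -0.5, -0.6]
finger_gap: 0.273
gripper_force: 59.5
```

Run:
```python
from h import *
s=st()
d=snap('top','t6.png'); d2=snap('scene','s6.png')
tip=[*s["tcp_pos"][:2],.059]; print(pix(d,tip),pix(d2,tip))
a=cv2.imread('pics/t6.png')[230:280,145:205]; b=cv2.imread('pics/s6.png')[240:290,420:480]
cv2.imwrite('pics/m6.png',np.clip(np.hstack([cv2.resize(x,(400,333),interpolation=cv2.INTER_CUBIC) for x in(a,b)])*1.6,0,255).astype('u1'))
```

```text
{'t': 13.625, 'q': [0.3285, 0.6615, 1.346, -0.0, 1.134, -1.0649], 'tcp_pos': [0.5964, 0.3205, 0.1724], 'tool_rot': [0.0886, 0.9961, 0.0, 0.0], 'force': [-1.4916, -0.4702, -0.5577], 'finger_gap': 0.273, 'gripper_force': 59.456}
(np.float64(173.33005219894073), np.float64(253.1679590023671)) (np.float64(447.01458164330927), np.float64(270.67095449234614))
```

View pics/m6.png

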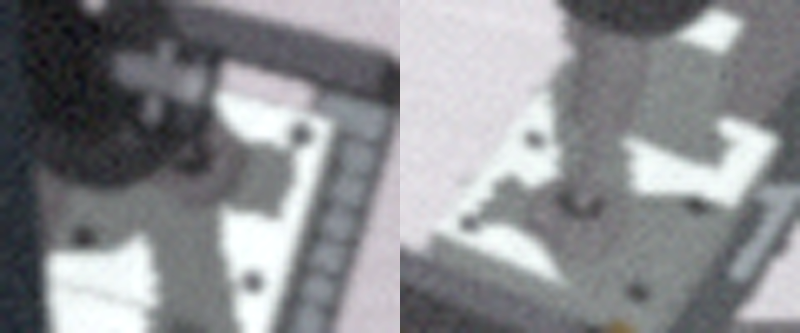

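```bash
cat >> h.py <<'E'
H={'driver':[.6389,-.1242,.064],'hybrid':[.4854,-.1298,.042],'mallet':[.6687,.0858,.03],'blade':[.473,.083,.022]}
def dots(names=H,r=22):
    for n in("top","scene"):
        d=snapshot(n); g=cv2.cvtColor(d["image"],cv2.COLOR_RGB2GRAY)
        for k in names:
            u,v=[int(round(x)) for x in pix(d,H[k])]; w=g[v-r:v+r+1,u-r:u+r+1]
            _,_,S,Cn=cv2.connectedComponentsWithStats((w>145).astype('u1'))
            print(n,k,(u,v),'max',w.max(),[(S[i,4],ray(d,u-r+Cn[i][0],v-r+Cn[i][1],H[k][2])[:2].round(4).tolist()) for i in range(1,len(S)) if 5<S[i,4]<80])
E
python3 -c "
from h import *
dots(); to([.6389,-.1242,.27])"
```

```text
top driver (371, 239) max 168 [(np.int32(16), [0.6403, -0.1229])]
top hybrid (371, 308) max 175 [(np.int32(20), [0.4869, -0.1289])]
top mallet (279, 227) max 162 [(np.int32(14), [0.6696, 0.087])]
top blade (278, 311) max 171 [(np.int32(18), [0.4744, 0.0843])]
scene driver (259, 237) max 165 [(np.int32(9), [0.637, -0.1257])]
scene hybrid (282, 209) max 156 [(np.int32(6), [0.4828, -0.1311])]
scene mallet (337, 276) max 164 [(np.int32(11), [0.6668, 0.0842])]
scene blade (360, 230) max 160 [(np.int32(6), [0.4724, 0.0823])]
{'t': 13.825, 'q': [0.3285, 0.6615, 1.3461, 0.0, 1.134, -1.0649], 'tcp_pos': [0.5964, 0.3205, 0.1724], 'tool_rot': [0.0886, 0.9961, 0.0, 0.0], 'force': [-0.5804, -0.0822, -0.7227], 'finger_gap': 0.275, 'gripper_force': 59.4562}
shift mm [-120.4 -430.2  -97.6] tool y deg 79.84 tilt [ 0.  0. -1.]
```

Emit:
move_arm:
  commands: "0 0 -15 0 0 0 -1; 0 0 -45 0 0 0 -1; 0 0 -90 0 0 0 -1; 0 -50 -100 0 0 0 -1; 0 -110 -100 0 0 0 -1"

```text
t: 14.45
tcp_pos: [0.5784, 0.2126, 0.2752]
tool_rot: [0.087, 0.996, 0.001, 0.003]
force: [1.1, -1.2, -1.7]
finger_gap: 0.275
gripper_force: 59.3
```

Emit:
move_arm:
  commands: "-25 -55 0 0 0 0 -1; -48 -110 0 0 0 0 -1; -70 -165 0 0 0 0 -1; -92 -220 0 0 0 0 -1; -110 -275 0 0 0 0 -1"

```text
t: 15.08
tcp_pos: [0.6378, -0.0798, 0.2736]
tool_rot: [0.089, 0.996, 0.0, 0.002]
force: [0.7, 0.6, -2.6]
finger_gap: 0.27
gripper_force: 59.4
```

```bash
python3 -c "
from h import *
dots(); to([.6387,-.1243,.178])"
```

```text
top driver (371, 239) max 180 [(np.int32(21), [0.6397, -0.123])]
top hybrid (371, 308) max 139 []
top mallet (279, 227) max 178 [(np.int32(18), [0.6702, 0.0867])]
top blade (278, 311) max 147 []
scene driver (259, 237) max 165 [(np.int32(8), [0.6365, -0.1255])]
scene hybrid (282, 209) max 156 []
scene mallet (337, 276) max 163 [(np.int32(11), [0.6668, 0.0842])]
scene blade (360, 230) max 143 []
{'t': 15.175, 'q': [-0.3041, 0.511, 1.337, -0.0028, 1.2882, -1.6898], 'tcp_pos': [0.6386, -0.0849, 0.2734], 'tool_rot': [0.092, 0.9958, -0.0019, 0.0023], 'force': [0.9129, 0.5314, -1.6841], 'finger_gap': 0.2726, 'gripper_force': 59.4945}
shift mm [ -6.9 -38.4  95.6] tool y deg 79.44 tilt [ 0.0043 -0.0042 -1.    ]
```

Emit:
move_arm:
  commands: "-7 -40 30 0 0 0 -1; -7 -40 60 0 0 0 -1; -7 -40 78 0 0 0 -1; -7 -40 80 0 0 0 -1; -7 -40 80 0 0 0 -1"

```text
t: 15.8
tcp_pos: [0.6374, -0.1179, 0.1934]
tool_rot: [0.088, 0.996, -0.0, 0.001]
force: [-0.7, -0.0, -2.0]
finger_gap: 0.275
gripper_force: 59.5
```

```bash
python3 -c "
from h import *
to([.6387,-.1243,.178])"
```

```text
{'t': 15.8, 'q': [-0.3551, 0.5995, 1.4096, 0.0002, 1.1305, -1.7495], 'tcp_pos': [0.6374, -0.1179, 0.1934], 'tool_rot': [0.0881, 0.9961, -0.0002, 0.001], 'force': [-0.7363, -0.0269, -1.9985], 'finger_gap': 0.2751, 'gripper_force': 59.5248}
shift mm [-2.4 -6.1 15.4] tool y deg 79.89 tilt [ 1.9e-03 -5.0e-04 -1.0e+00]
```

Emit:
move_arm:
  commands: "-2.5 -6.3 0 0 0 0 -1; -2.5 -6.3 6 0 0 0 -1; -2.5 -6.3 11 0 0 0 -1; -2.5 -6.3 15 0 0 0 -1; -2.5 -6.3 15 0 0 0 -1"

```text
t: 16.42
tcp_pos: [0.638, -0.1252, 0.1772]
tool_rot: [0.089, 0.996, -0.0, 0.0]
force: [-0.1, 0.5, -1.1]
finger_gap: 0.271
gripper_force: 59.6
```

Emit:
move_arm:
  commands: "0 0 0 0 0 0 -1; 0 0 0 0 0 0 -1; 0 0 0 0 0 0 -1; 0 0 0 0 0 0 -1; 0 0 0 0 0 0 -1"

```text
t: 17.05
tcp_pos: [0.6379, -0.1251, 0.1774]
tool_rot: [0.089, 0.996, -0.0, 0.0]
force: [0.6, -1.8, 0.4]
finger_gap: 0.276
gripper_force: 59.7
```

Emit:
move_arm:
  commands: "0 0 0 0 0 0 -1; 0 0 0 0 0 0 -1; 0 0 0 0 0 0 -1; 0 0 0 0 0 0 -1; 0 0 0 0 0 0 -1"

```text
t: 17.68
tcp_pos: [0.6379, -0.1251, 0.1774]
tool_rot: [0.089, 0.996, -0.0, 0.0]
force: [-0.1, -0.8, -0.2]
finger_gap: 0.275
gripper_force: 59.7
```

```bash
python3 -c "
from h import *
dots(['hybrid','mallet','blade']); to([.4852,-.1300,.25])"
```

```text
top hybrid (371, 308) max 61 []
top mallet (279, 227) max 182 [(np.int32(20), [0.6472, 0.057])]
top blade (278, 311) max 150 []
scene hybrid (282, 209) max 157 [(np.int32(6), [0.4828, -0.1311])]
scene mallet (337, 276) max 162 [(np.int32(11), [0.644, 0.0551])]
scene blade (360, 230) max 143 []
{'t': 17.775, 'q': [-0.3653, 0.6211, 1.417, -0.0001, 1.1034, -1.7586], 'tcp_pos': [0.6379, -0.1251, 0.1774], 'tool_rot': [0.0886, 0.9961, -0.0, 0.0], 'force': [0.2818, -0.5039, -0.6626], 'finger_gap': 0.272, 'gripper_force': 59.7105}
shift mm [149.4 -31.7 -72.6] tool y deg 79.84 tilt [ 1.e-04 -1.e-04 -1.e+00]
```

Emit:
move_arm:
  commands: "0 0 -15 0 0 0 -1; 0 0 -50 0 0 0 -1; 40 -8 -65 0 0 0 -1; 95 -20 -65 0 0 0 -1; 149 -32 -50 0 0 0 -1"

```text
t: 18.4
tcp_pos: [0.4849, -0.1304, 0.2291]
tool_rot: [0.088, 0.996, -0.001, 0.002]
force: [-0.2, -0.8, -2.0]
finger_gap: 0.276
gripper_force: 59.6
```

Emit:
move_arm:
  commands: "0 0 15 0 0 0 -1; 0 0 30 0 0 0 -1; 0 0 45 0 0 0 -1; 0 0 53 0 0 0 -1; 0 0 53 0 0 0 -1"

```text
t: 19.02
tcp_pos: [0.4853, -0.1301, 0.1743]
tool_rot: [0.089, 0.996, 0.0, -0.0]
force: [-0.0, -0.3, -2.6]
finger_gap: 0.272
gripper_force: 59.5
```

```bash
python3 -c "
from h import *
to([.4850,-.1300,.1555])"
```

```text
{'t': 19.025, 'q': [-0.4847, 0.4482, 1.7945, 0.0001, 0.9, -1.8781], 'tcp_pos': [0.4853, -0.1301, 0.1743], 'tool_rot': [0.0886, 0.9961, 0.0003, -0.0005], 'force': [-0.0028, -0.3102, -2.58], 'finger_gap': 0.2718, 'gripper_force': 59.533}
shift mm [ 0.3  0.  18.8] tool y deg 79.83 tilt [-9.e-04  6.e-04 -1.e+00]
```

Emit:
move_arm:
  commands: "0 0 6 0 0 0 -1; 0 0 11 0 0 0 -1; 0 0 15 0 0 0 -1; 0 0 19 0 0 0 -1; 0 0 19 0 0 0 -1"

```text
t: 19.65
tcp_pos: [0.4856, -0.1303, 0.1553]
tool_rot: [0.089, 0.996, 0.0, 0.0]
force: [-0.5, 0.3, 0.1]
finger_gap: 0.272
gripper_force: 59.6
```

Emit:
move_arm:
  commands: "0 0 0 0 0 0 -1; 0 0 0 0 0 0 -1; 0 0 0 0 0 0 -1; 0 0 0 0 0 0 -1; 0 0 0 0 0 0 -1"

```text
t: 20.27
tcp_pos: [0.4856, -0.1303, 0.1554]
tool_rot: [0.089, 0.996, -0.0, 0.0]
force: [0.6, 0.3, -0.1]
finger_gap: 0.278
gripper_force: 59.7
```

Emit:
move_arm:
  commands: "0 0 0 0 0 0 -1; 0 0 0 0 0 0 -1; 0 0 0 0 0 0 -1; 0 0 0 0 0 0 -1; 0 0 0 0 0 0 -1"

```text
t: 20.9
tcp_pos: [0.4856, -0.1303, 0.1554]
tool_rot: [0.089, 0.996, -0.0, 0.0]
force: [-0.1, 0.4, -0.4]
finger_gap: 0.272
gripper_force: 59.7
```

```bash
python3 -c "
from h import *
dots(['mallet','blade']); to([.6456,.0560,.20])"
```

```text
top mallet (279, 227) max 168 [(np.int32(15), [0.6469, 0.0567])]
top blade (278, 311) max 175 [(np.int32(21), [0.4737, 0.0846])]
scene mallet (337, 276) max 161 [(np.int32(10), [0.6442, 0.0547])]
scene blade (360, 230) max 160 []
{'t': 21.0, 'q': [-0.4848, 0.4789, 1.8115, 0.0, 0.8511, -1.8781], 'tcp_pos': [0.4856, -0.1303, 0.1554], 'tool_rot': [0.0886, 0.9961, 0.0, 0.0], 'force': [0.287, 1.2865, 0.4483], 'finger_gap': 0.2734, 'gripper_force': 59.664}
shift mm [-124.6  211.6  -44.6] tool y deg 79.83 tilt [ 0.  0. -1.]
```

Emit:
move_arm:
  commands: "0 0 -20 0 0 0 -1; 0 0 -75 0 0 0 -1; -25 45 -85 0 0 0 -1; -55 95 -85 0 0 0 -1; -85 150 -85 0 0 0 -1"

```text
t: 21.62
tcp_pos: [0.5965, 0.003, 0.2405]
tool_rot: [0.089, 0.996, -0.0, 0.0]
force: [1.0, -0.5, -1.4]
finger_gap: 0.275
gripper_force: 59.6
```

Emit:
move_arm:
  commands: "-28 45 0 0 0 0 -1; -40 61 30 0 0 0 -1; -40 61 60 0 0 0 -1; -40 61 76 0 0 0 -1; -40 61 76 0 0 0 -1"

```text
t: 22.25
tcp_pos: [0.6445, 0.055, 0.1627]
tool_rot: [0.089, 0.996, -0.0, -0.002]
force: [0.7, -0.3, -2.4]
finger_gap: 0.272
gripper_force: 59.4
```

```bash
python3 -c "
from h import *
to([.6455,.0557,.1435])"
```

```text
{'t': 22.25, 'q': [-0.0873, 0.6359, 1.4345, -0.0001, 1.075, -1.4802], 'tcp_pos': [0.6445, 0.055, 0.1627], 'tool_rot': [0.0888, 0.996, -0.0001, -0.0019], 'force': [0.6708, -0.2752, -2.3673], 'finger_gap': 0.2723, 'gripper_force': 59.4331}
shift mm [-1.   0.9 19.2] tool y deg 79.81 tilt [-3.9e-03  2.0e-04 -1.0e+00]
```

Emit:
move_arm:
  commands: "-0.5 0.7 6 0 0 0 -1; -0.5 0.7 11 0 0 0 -1; -0.5 0.7 15 0 0 0 -1; -0.5 0.7 19 0 0 0 -1; -0.5 0.7 19 0 0 0 -1"

```text
t: 22.88
tcp_pos: [0.6466, 0.0557, 0.1454]
tool_rot: [0.089, 0.996, -0.0, 0.0]
force: [0.2, -0.2, -0.4]
finger_gap: 0.277
gripper_force: 59.6
```

Emit:
move_arm:
  commands: "0 0 0 0 0 0 -1; 0 0 0 0 0 0 -1; 0 0 0 0 0 0 -1; 0 0 0 0 0 0 -1; 0 0 0 0 0 0 -1"

```text
t: 23.5
tcp_pos: [0.6465, 0.0558, 0.1454]
tool_rot: [0.089, 0.996, -0.0, 0.0]
force: [0.8, 0.5, -0.7]
finger_gap: 0.275
gripper_force: 59.7
```

Emit:
move_arm:
  commands: "0 0 0 0 0 0 -1; 0 0 0 0 0 0 -1; 0 0 0 0 0 0 -1; 0 0 0 0 0 0 -1; 0 0 0 0 0 0 -1"

```text
t: 24.12
tcp_pos: [0.6464, 0.0558, 0.1454]
tool_rot: [0.089, 0.996, -0.0, 0.0]
force: [0.5, -0.0, -1.4]
finger_gap: 0.274
gripper_force: 59.7
```

```bash
python3 -c "
from h import *
dots(['blade']); to([.4726,.0833,.20])"
```

```text
top blade (278, 311) max 137 []
scene blade (360, 230) max 160 [(np.int32(6), [0.4724, 0.0823])]
{'t': 24.225, 'q': [-0.0858, 0.6583, 1.4452, -0.0, 1.038, -1.4792], 'tcp_pos': [0.6464, 0.0558, 0.1454], 'tool_rot': [0.0886, 0.9961, -0.0, 0.0001], 'force': [1.0247, -0.0703, -0.278], 'finger_gap': 0.2732, 'gripper_force': 59.6777}
shift mm [175.9  -3.6 -54.6] tool y deg 79.83 tilt [ 1.e-04 -0.e+00 -1.e+00]
```

Emit:
move_arm:
  commands: "0 0 1 0 0 0 -1; 0 0 2 0 0 0 -1; 0 0 2 0 0 0 -1; 0 0 2 0 0 0 -1; 0 0 2 0 0 0 -1"

```text
t: 24.85
tcp_pos: [0.6464, 0.0558, 0.1434]
tool_rot: [0.089, 0.996, -0.0, 0.0]
force: [1.1, -0.3, 0.0]
finger_gap: 0.277
gripper_force: 59.7
```

Emit:
move_arm:
  commands: "0 0 0 0 0 0 -1; 0 0 0 0 0 0 -1; 0 0 0 0 0 0 -1; 0 0 0 0 0 0 -1; 0 0 0 0 0 0 -1"

```text
t: 25.48
tcp_pos: [0.6464, 0.0558, 0.1433]
tool_rot: [0.089, 0.996, -0.0, -0.0]
force: [0.5, -0.5, -0.7]
finger_gap: 0.274
gripper_force: 59.7
```

Emit:
move_arm:
  commands: "0 0 -15 0 0 0 -1; 0 0 -60 0 0 0 -1; 50 0 -65 0 0 0 -1; 110 -2 -65 0 0 0 -1; 170 -3 -65 0 0 0 -1"

```text
t: 26.1
tcp_pos: [0.4763, 0.0832, 0.209]
tool_rot: [0.089, 0.996, 0.0, -0.0]
force: [0.9, 1.0, -2.7]
finger_gap: 0.278
gripper_force: 59.5
```

Emit:
move_arm:
  commands: "6 -0.5 20 0 0 0 -1; 6 -0.5 40 0 0 0 -1; 6 -0.5 50 0 0 0 -1; 6 -0.5 55 0 0 0 -1; 6 -0.5 55 0 0 0 -1"

```text
t: 26.72
tcp_pos: [0.4727, 0.0834, 0.1534]
tool_rot: [0.089, 0.996, 0.0, -0.0]
force: [0.3, -0.4, -2.4]
finger_gap: 0.278
gripper_force: 59.6
```

```bash
python3 -c "
from h import *
dots(['blade']); to([.4728,.0834,.1355])"
```

```text
top blade (278, 311) max 127 []
scene blade (360, 230) max 140 []
{'t': 26.825, 'q': [-0.0587, 0.4574, 1.8675, 0.0, 0.8159, -1.452], 'tcp_pos': [0.473, 0.0834, 0.1537], 'tool_rot': [0.0887, 0.9961, 0.0, 0.0004], 'force': [0.3784, 0.3026, -1.7669], 'finger_gap': 0.2755, 'gripper_force': 59.5619}
shift mm [ 0.2 -0.  18.2] tool y deg 79.83 tilt [ 8.e-04 -0.e+00 -1.e+00]
```

Emit:
move_arm:
  commands: "0 0 6 0 0 0 -1; 0 0 11 0 0 0 -1; 0 0 15 0 0 0 -1; 0 0 19 0 0 0 -1; 0 0 19 0 0 0 -1"

```text
t: 27.45
tcp_pos: [0.4725, 0.0834, 0.1342]
tool_rot: [0.089, 0.996, -0.0, -0.0]
force: [-1.1, 0.0, -1.0]
finger_gap: 0.276
gripper_force: 59.6
```

Emit:
move_arm:
  commands: "0 0 0 0 0 0 -1; 0 0 0 0 0 0 -1; 0 0 0 0 0 0 -1; 0 0 0 0 0 0 -1; 0 0 0 0 0 0 -1"

```text
t: 28.08
tcp_pos: [0.4725, 0.0834, 0.1344]
tool_rot: [0.089, 0.996, -0.0, 0.0]
force: [-0.8, -0.1, -0.3]
finger_gap: 0.274
gripper_force: 59.6
```

Emit:
move_arm:
  commands: "0 0 0 0 0 0 -1; 0 0 0 0 0 0 -1; 0 0 0 0 0 0 -1; 0 0 0 0 0 0 -1; 0 0 0 0 0 0 -1"

```text
t: 28.7
tcp_pos: [0.4725, 0.0834, 0.1344]
tool_rot: [0.089, 0.996, -0.0, -0.0]
force: [-0.5, -0.5, -0.4]
finger_gap: 0.271
gripper_force: 59.6
```

```bash
python3 -c "
from h import *
to([.5963,.3203,.24])
d=snapshot('top'); g=cv2.cvtColor(d['image'],cv2.COLOR_RGB2GRAY).astype(float)
Y,X=np.mgrid[248:259,168:179]; p=np.clip(80-g[248:259,168:179],0,None); c=(p*X).sum()/p.sum(),(p*Y).sum()/p.sum(); print(c,ray(d,*c,.059))"
```

```text
{'t': 28.7, 'q': [-0.0587, 0.4917, 1.8843, -0.0, 0.7656, -1.452], 'tcp_pos': [0.4725, 0.0834, 0.1344], 'tool_rot': [0.0886, 0.9961, -0.0, -0.0], 'force': [-0.482, -0.4916, -0.368], 'finger_gap': 0.2713, 'gripper_force': 59.616}
shift mm [ -80.   255.  -105.6] tool y deg 79.83 tilt [-0. -0. -1.]
(np.float64(173.1344165435746), np.float64(252.9615952732644)) [0.59684892 0.32099891 0.059     ]
```

Emit:
move_arm:
  commands: "0 0 -15 0 0 0 -1; 0 0 -60 0 0 0 -1; -10 40 -105 0 0 0 -1; -28 97 -105 0 0 0 -1; -46 155 -105 0 0 0 -1"

```text
t: 29.38
tcp_pos: [0.5462, 0.2292, 0.2403]
tool_rot: [0.089, 0.996, 0.0, 0.001]
force: [0.5, -1.4, -2.7]
finger_gap: 0.272
gripper_force: 59.6
```

Emit:
move_arm:
  commands: "-18 55 0 0 0 0 -1; -34 100 10 0 0 0 -1; -34 100 35 0 0 0 -1; -34 100 48 0 0 0 -1; -34 100 48 0 0 0 -1"

```text
t: 30.0
tcp_pos: [0.595, 0.3194, 0.1896]
tool_rot: [0.089, 0.996, -0.001, -0.002]
force: [0.7, 0.4, -2.5]
finger_gap: 0.276
gripper_force: 59.7
```

```bash
python3 -c "
from h import *
to([.5963,.3203,.1725])"
```

```text
{'t': 30.0, 'q': [0.3276, 0.6419, 1.3329, -0.0001, 1.171, -1.0652], 'tcp_pos': [0.595, 0.3194, 0.1896], 'tool_rot': [0.0889, 0.996, -0.0009, -0.0019], 'force': [0.6835, 0.3792, -2.4539], 'finger_gap': 0.2763, 'gripper_force': 59.6707}
shift mm [-1.2  1.1 17.1] tool y deg 79.8 tilt [-0.0039 -0.0014 -1.    ]
```

Emit:
move_arm:
  commands: "-0.5 0.6 5 0 0 0 -1; -0.5 0.6 10 0 0 0 -1; -0.5 0.6 14 0 0 0 -1; -0.5 0.6 18 0 0 0 -1; -0.5 0.6 18 0 0 0 -1"

```text
t: 30.62
tcp_pos: [0.597, 0.3207, 0.1734]
tool_rot: [0.089, 0.996, -0.0, 0.0]
force: [0.2, -0.3, -0.3]
finger_gap: 0.277
gripper_force: 59.9
```

Emit:
move_arm:
  commands: "0 0 0 0 0 0 -1; 0 0 0 0 0 0 -1; 0 0 0 0 0 0 -1; 0 0 0 0 0 0 -1; 0 0 0 0 0 0 -1"

```text
t: 31.25
tcp_pos: [0.597, 0.3208, 0.1734]
tool_rot: [0.089, 0.996, -0.0, 0.0]
force: [-0.1, -1.0, -1.0]
finger_gap: 0.277
gripper_force: 59.9
```

Emit:
move_arm:
  commands: "0 0 0 0 0 0 -1; 0 0 0 0 0 0 -1; 0 0 0 0 0 0 -1; 0 0 0 0 0 0 -1; 0 0 0 0 0 0 -1"

```text
t: 31.88
tcp_pos: [0.5969, 0.3208, 0.1734]
tool_rot: [0.089, 0.996, 0.0, 0.0]
force: [1.9, -1.2, -1.0]
finger_gap: 0.28
gripper_force: 59.9
```

```bash
python3 -c "
from h import *
to([.4180,-.3484,.28])"
```

```text
{'t': 31.875, 'q': [0.3286, 0.6611, 1.3436, -0.0, 1.1367, -1.0647], 'tcp_pos': [0.5969, 0.3208, 0.1734], 'tool_rot': [0.0886, 0.9961, 0.0, 0.0001], 'force': [1.8841, -1.2013, -0.9982], 'finger_gap': 0.2796, 'gripper_force': 59.8825}
shift mm [  57.9 -690.3 -106.7] tool y deg 79.83 tilt [ 1.e-04  0.e+00 -1.e+00]
```

Emit:
move_arm:
  commands: "0 0 -15 0 0 0 -1; 0 0 -65 0 0 0 -1; 3 -30 -107 0 0 0 -1; 8 -90 -107 0 0 0 -1; 13 -150 -107 0 0 0 -1"

```text
t: 32.5
tcp_pos: [0.5572, 0.1746, 0.282]
tool_rot: [0.088, 0.996, 0.0, 0.001]
force: [0.6, -0.8, -3.4]
finger_gap: 0.274
gripper_force: 59.7
```

Emit:
move_arm:
  commands: "5 -60 0 0 0 0 -1; 10 -120 0 0 0 0 -1; 15 -180 0 0 0 0 -1; 20 -240 0 0 0 0 -1; 25 -300 0 0 0 0 -1"

```text
t: 33.12
tcp_pos: [0.4794, -0.1169, 0.2814]
tool_rot: [0.089, 0.996, 0.0, 0.001]
force: [1.2, -0.1, -1.1]
finger_gap: 0.274
gripper_force: 59.7
```

Emit:
move_arm:
  commands: "5 -60 0 0 0 0 -1; 10 -120 0 0 0 0 -1; 15 -180 0 0 0 0 -1; 18 -230 0 0 0 0 -1; 18 -230 0 0 0 0 -1"

```text
t: 33.75
tcp_pos: [0.4211, -0.3425, 0.2812]
tool_rot: [0.091, 0.996, -0.001, 0.001]
force: [1.0, 1.7, -2.9]
finger_gap: 0.273
gripper_force: 59.8
```

```bash
python3 -c "
from h import *
to([.4180,-.3486,.139])"
```

```text
{'t': 33.75, 'q': [-0.8886, 0.3578, 1.5802, -0.0003, 1.201, -2.2767], 'tcp_pos': [0.4211, -0.3425, 0.2812], 'tool_rot': [0.0911, 0.9958, -0.0011, 0.0008], 'force': [0.9906, 1.7042, -2.8764], 'finger_gap': 0.2732, 'gripper_force': 59.8327}
shift mm [  2.2  -6.3 142.2] tool y deg 79.54 tilt [ 0.0015 -0.0023 -1.    ]
```

Settle, check, then lower.

Emit:
move_arm:
  commands: "0 0 0 0 0 0 -1; 0 0 0 0 0 0 -1; 0 0 0 0 0 0 -1; 0 0 0 0 0 0 -1; 0 0 0 0 0 0 -1"

```text
t: 34.38
tcp_pos: [0.4219, -0.3383, 0.2804]
tool_rot: [0.088, 0.996, -0.0, 0.0]
force: [0.2, 1.0, -1.2]
finger_gap: 0.272
gripper_force: 59.8
```

```bash
python3 -c "
from h import *
to([.4180,-.3486,.139])"
```

```text
{'t': 34.375, 'q': [-0.8825, 0.3567, 1.5842, -0.0, 1.2007, -2.2766], 'tcp_pos': [0.4219, -0.3383, 0.2804], 'tool_rot': [0.0883, 0.9961, -0.0, 0.0], 'force': [0.1838, 0.9943, -1.1589], 'finger_gap': 0.2721, 'gripper_force': 59.8274}
shift mm [  2.  -10.9 141.4] tool y deg 79.87 tilt [ 0. -0. -1.]
```

Emit:
move_arm:
  commands: "2 -11 0 0 0 0 -1; 2 -11 0 0 0 0 -1; 2 -11 15 0 0 0 -1; 2 -11 30 0 0 0 -1; 2 -11 30 0 0 0 -1"

```text
t: 35.0
tcp_pos: [0.4168, -0.3478, 0.2481]
tool_rot: [0.089, 0.996, 0.002, -0.002]
force: [0.2, -0.7, -1.3]
finger_gap: 0.275
gripper_force: 59.8
```

```bash
python3 -c "
from h import *
to([.4180,-.3486,.139])"
```

```text
{'t': 35.0, 'q': [-0.9014, 0.3986, 1.6163, 0.0001, 1.1319, -2.2948], 'tcp_pos': [0.4168, -0.3478, 0.2481], 'tool_rot': [0.0886, 0.9961, 0.0019, -0.0018], 'force': [0.2107, -0.6564, -1.3272], 'finger_gap': 0.2752, 'gripper_force': 59.8024}
shift mm [ -1.8  -1.  109.1] tool y deg 79.84 tilt [-0.0032  0.0041 -1.    ]
```

Emit:
move_arm:
  commands: "0 0 15 0 0 0 -1; 0 0 32 0 0 0 -1; 0 0 50 0 0 0 -1; 0 0 70 0 0 0 -1; 0 0 70 0 0 0 -1"

```text
t: 35.62
tcp_pos: [0.417, -0.348, 0.1786]
tool_rot: [0.089, 0.996, 0.002, -0.001]
force: [0.4, 0.5, -2.6]
finger_gap: 0.278
gripper_force: 59.7
```

```bash
python3 -c "
from h import *
to([.4180,-.3486,.139])"
```

```text
{'t': 35.625, 'q': [-0.9013, 0.4903, 1.6894, 0.0, 0.9661, -2.2947], 'tcp_pos': [0.417, -0.348, 0.1786], 'tool_rot': [0.0886, 0.9961, 0.0015, -0.0014], 'force': [0.4079, 0.5248, -2.5892], 'finger_gap': 0.2777, 'gripper_force': 59.7352}
shift mm [-1.2 -0.5 39.6] tool y deg 79.84 tilt [-0.0026  0.0033 -1.    ]
```

Emit:
move_arm:
  commands: "-0.5 0 15 0 0 0 -1; -0.5 0 28 0 0 0 -1; -0.5 0 36 0 0 0 -1; -0.5 0 39 0 0 0 -1; -0.5 0 39 0 0 0 -1"

```text
t: 36.25
tcp_pos: [0.4183, -0.3492, 0.1413]
tool_rot: [0.089, 0.996, 0.0, -0.0]
force: [-0.1, 0.4, -2.9]
finger_gap: 0.276
gripper_force: 60.0
```

Emit:
move_arm:
  commands: "0 0 0 0 0 0 -1; 0 0 0.5 0 0 0 -1; 0 0 0.5 0 0 0 -1; 0 0 0.5 0 0 0 -1; 0 0 0.5 0 0 0 -1"

```text
t: 36.88
tcp_pos: [0.4183, -0.3492, 0.1409]
tool_rot: [0.089, 0.996, -0.0, 0.0]
force: [0.3, -0.1, -1.9]
finger_gap: 0.276
gripper_force: 60.0
```

Emit:
move_arm:
  commands: "0 0 1 0 0 0 -1; 0 0 2 0 0 0 -1; 0 0 2.5 0 0 0 -1; 0 0 2.5 0 0 0 -1; 0 0 2.5 0 0 0 -1"

```text
t: 37.5
tcp_pos: [0.4183, -0.3492, 0.1384]
tool_rot: [0.089, 0.996, -0.0, 0.0]
force: [1.3, 0.1, -1.8]
finger_gap: 0.277
gripper_force: 60.0
```

Emit:
move_arm:
  commands: "0 0 0 0 0 0 0; 0 0 0 0 0 0 1; 0 0 0 0 0 0 1; 0 0 0 0 0 0 1; 0 0 0 0 0 0 1"

```text
t: 38.12
tcp_pos: [0.4183, -0.3492, 0.1384]
tool_rot: [0.089, 0.996, -0.0, 0.0]
force: [-0.1, -0.3, -0.2]
finger_gap: 1.003
gripper_force: 0.0
```

Emit:
move_arm:
  commands: "0 0 -10 0 0 0 1; 0 0 -30 0 0 0 1; 0 0 -60 0 0 0 1; 0 0 -100 0 0 0 1; 0 0 -100 0 0 0 1"

```text
t: 38.75
tcp_pos: [0.4199, -0.3511, 0.2423]
tool_rot: [0.089, 0.996, -0.003, 0.003]
force: [-0.0, 0.5, -0.5]
finger_gap: 1.003
gripper_force: 0.0
```

Run:
```python
from h import *
to([.535,.3345,.24])
d=snap('scene','s8.png',(170,80,270,200),5)
print([[(np.array(pix(d,[.4180,-.3486,z]))-[170,80])*5] for z in(.18,.123)])
```

```text
{'t': 38.75, 'q': [-0.9006, 0.4061, 1.622, -0.0, 1.1047, -2.2941], 'tcp_pos': [0.4199, -0.3511, 0.2423], 'tool_rot': [0.0885, 0.9961, -0.0032, 0.003], 'force': [-0.0453, 0.538, -0.4714], 'finger_gap': 1.003, 'gripper_force': 0.0}
shift mm [  7.6 695.1  -1.7] tool y deg 79.84 tilt [ 0.0054 -0.0068 -1.    ]
[[array([226.32599857, 285.43067392])], [array([238.27173477, 378.6577746 ])]]
```

View pics/s8.png

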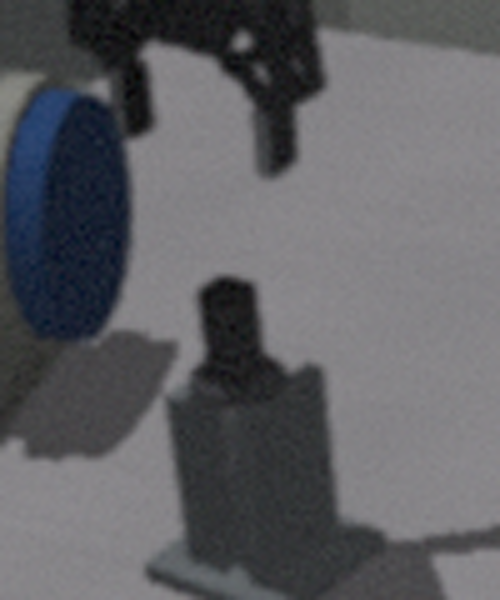

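Emit:
move_arm:
  commands: "0 60 0 0 0 0 1; 1 120 0 0 0 0 1; 2 180 0 0 0 0 1; 3 240 0 0 0 0 1; 3 300 0 0 0 0 1"

```text
t: 39.42
tcp_pos: [0.4675, -0.0513, 0.2375]
tool_rot: [0.089, 0.996, 0.0, -0.001]
force: [0.4, -0.0, -0.2]
finger_gap: 1.0
gripper_force: 0.0
```

Emit:
move_arm:
  commands: "1 60 0 0 0 0 1; 2 120 0 0 0 0 1; 3 180 0 0 0 0 1; 4 240 0 0 0 0 1; 4 300 0 0 0 0 1"

```text
t: 40.05
tcp_pos: [0.5164, 0.2444, 0.2371]
tool_rot: [0.088, 0.996, -0.001, -0.001]
force: [0.9, -0.7, 0.4]
finger_gap: 1.0
gripper_force: 0.0
```

Emit:
move_arm:
  commands: "0 60 0 0 0 1 1; 0 90 0 0 0 3 1; 0 90 0 0 0 3 1; 0 90 0 0 0 3 1; 0 90 0 0 0 3 1"

```text
t: 40.67
tcp_pos: [0.5329, 0.3297, 0.238]
tool_rot: [0.115, 0.993, -0.001, -0.001]
force: [-0.9, -0.3, -0.6]
finger_gap: 1.002
gripper_force: 0.0
```

Run:
```python
from h import *
to([.534,.3345,.0625])
```

```text
{'t': 40.675, 'q': [0.3761, 0.5233, 1.4199, -0.0004, 1.1999, -0.9633], 'tcp_pos': [0.5329, 0.3297, 0.238], 'tool_rot': [0.1153, 0.9933, -0.0005, -0.0006], 'force': [-0.8896, -0.281, -0.6454], 'finger_gap': 1.002, 'gripper_force': 0.0}
shift mm [ -0.2   5.1 175.5] tool y deg 76.75 tilt [-1.3e-03 -9.0e-04 -1.0e+00]
```

Emit:
move_arm:
  commands: "0 5 50 0 0 0 1; 0 5 100 0 0 0 1; 0 5 140 0 0 0 1; 0 5 175 0 0 0 1; 0 5 175 0 0 0 1"

```text
t: 41.3
tcp_pos: [0.5323, 0.3339, 0.0608]
tool_rot: [0.115, 0.993, -0.002, -0.003]
force: [-0.9, 0.1, 0.0]
finger_gap: 1.0
gripper_force: 0.0
```

Emit:
move_arm:
  commands: "0 0 0 0 0 0 -1; 0 0 0 0 0 0 -1; 0 0 0 0 0 0 -1; 0 0 0 0 0 0 -1; 0 0 0 0 0 0 -1"
  grip_force: 25

```text
t: 41.92
tcp_pos: [0.5348, 0.3345, 0.0657]
tool_rot: [0.114, 0.993, -0.001, 0.001]
force: [-1.1, -6.0, 6.3]
finger_gap: 0.509
gripper_force: 27.3
```

Emit:
move_arm:
  commands: "25 0.3 0 0 0 0 -1; 50 0.6 0 0 0 0 -1; 75 0.8 0 0 0 0 -1; 100 1 0 0 0 0 -1; 120 1.3 0 0 0 0 -1"

```text
t: 42.55
tcp_pos: [0.4174, 0.3629, 0.0657]
tool_rot: [0.114, 0.993, -0.001, 0.001]
force: [0.9, -8.8, 8.6]
finger_gap: 0.51
gripper_force: 29.3
```

Emit:
move_arm:
  commands: "2 0 0 0 0 0 -1; 4 0 0 0 0 0 -1; 6 0 0 0 0 0 -1; 8 0 0 0 0 0 -1; 8 0 0 0 0 0 -1"

```text
t: 43.18
tcp_pos: [0.41, 0.3647, 0.0657]
tool_rot: [0.114, 0.993, -0.001, 0.0]
force: [-0.4, -8.2, 10.3]
finger_gap: 0.509
gripper_force: 29.4
```

Run:
```python
from h import *
s=st(); print(np.dot(np.array([.534,.3345])-s["tcp_pos"][:2],[.971,-.238]))
```

```text
{'t': 43.175, 'q': [0.5247, 0.6752, 1.7524, -0.0038, 0.7149, -0.8144], 'tcp_pos': [0.41, 0.3647, 0.0657], 'tool_rot': [0.1141, 0.9935, -0.0013, 0.0004], 'force': [-0.3943, -8.2079, 10.2544], 'finger_gap': 0.5094, 'gripper_force': 29.35}
0.12762421987935105
```

Emit:
move_arm:
  commands: "2 0 0 0 0 0 -1; 4 0 0 0 0 0 -1; 6 0 0 0 0 0 -1; 8 0 0 0 0 0 -1; 8 0 0 0 0 0 -1"

```text
t: 43.8
tcp_pos: [0.4067, 0.3656, 0.0657]
tool_rot: [0.113, 0.994, -0.001, 0.004]
force: [9.3, -15.7, 5.7]
finger_gap: 0.513
gripper_force: 29.2
```

Emit:
move_arm:
  commands: "1 0 0 0 0 0 -1; 3 0 0 0 0 0 -1; 3 0 0 0 0 0 -1; 3 0 0 0 0 0 -1; 3 0 0 0 0 0 -1"

```text
t: 44.42
tcp_pos: [0.4067, 0.3657, 0.0658]
tool_rot: [0.113, 0.994, -0.001, 0.006]
force: [15.7, -19.6, 2.6]
finger_gap: 0.517
gripper_force: 29.2
```

Run:
```python
from h import *
s=st(); print(np.dot(np.array([.5345,.3345])-s["tcp_pos"][:2],[.971,-.238]))
```

```text
{'t': 44.425, 'q': [0.5331, 0.6717, 1.7634, -0.0144, 0.6976, -0.8002], 'tcp_pos': [0.4067, 0.3657, 0.0658], 'tool_rot': [0.113, 0.9936, -0.001, 0.0064], 'force': [15.6774, -19.5681, 2.5507], 'finger_gap': 0.5168, 'gripper_force': 29.1836}
0.13155063442921858
```

Emit:
move_arm:
  commands: "0 0 0 0 0 0 1; 0 0 0 0 0 0 1; 0 0 0 0 0 0 1; 0 0 0 0 0 0 1; 0 0 -20 0 0 0 1"

```text
t: 45.05
tcp_pos: [0.3978, 0.3687, 0.0823]
tool_rot: [0.114, 0.993, -0.001, -0.002]
force: [0.3, 0.4, -1.1]
finger_gap: 1.0
gripper_force: 0.0
```

Emit:
move_arm:
  commands: "0 0 -40 0 0 0 1; 0 0 -90 0 0 0 1; 50 30 -140 0 0 0 1; 70 90 -150 0 0 0 1; 70 120 -150 0 0 0 1"

```text
t: 45.68
tcp_pos: [0.3572, 0.5047, 0.2357]
tool_rot: [0.113, 0.994, 0.002, 0.001]
force: [1.5, -0.5, -0.1]
finger_gap: 1.002
gripper_force: 0.0
```

Emit:
move_arm:
  commands: "10 60 0 0 0 0 1; 20 110 0 0 0 0 1; 20 110 0 0 0 0 1; 20 110 0 0 0 0 1; 20 110 0 0 0 0 1"

```text
t: 46.3
tcp_pos: [0.3639, 0.612, 0.2333]
tool_rot: [0.115, 0.993, -0.001, -0.0]
force: [-0.3, 0.3, -0.6]
finger_gap: 1.0
gripper_force: 0.0
```

Run:
```python
from h import *
st(); dots()
d=snapshot('top'); g=cv2.cvtColor(d['image'],cv2.COLOR_RGB2GRAY).astype(float)
# expected parked zero dot
e=np.array([.5963,.3200])-.132*np.array([.971,-.238]); u,v=[int(round(x)) for x in pix(d,[*e,.059])]
w=g[v-7:v+8,u-7:u+8]; p=np.clip(80-w,0,None); Y,X=np.mgrid[v-7:v+8,u-7:u+8]; c=(p*X).sum()/p.sum(),(p*Y).sum()/p.sum()
print('exp',e,(u,v),'got',c,ray(d,*c,.059)); print(w[::2,::2].astype(int))
```

```text
{'t': 46.3, 'q': [0.878, 0.6493, 1.186, -0.0002, 1.3077, -0.4621], 'tcp_pos': [0.3639, 0.612, 0.2333], 'tool_rot': [0.1151, 0.9934, -0.0006, -0.0003], 'force': [-0.3097, 0.344, -0.5537], 'finger_gap': 0.9997, 'gripper_force': 0.0}
top driver (371, 239) max 153 [(np.int32(9), [0.6399, -0.1232])]
top hybrid (371, 308) max 161 [(np.int32(13), [0.4863, -0.1296])]
top mallet (279, 227) max 148 []
top blade (278, 311) max 155 [(np.int32(10), [0.4737, 0.0841])]
scene driver (259, 237) max 156 []
scene hybrid (282, 209) max 148 []
scene mallet (337, 276) max 154 [(np.int32(6), [0.6436, 0.0545])]
scene blade (360, 230) max 153 []
exp [0.468128 0.351416] (155, 310) got (np.float64(155.19476082004556), np.float64(309.9487471526196)) [0.46820227 0.35205244 0.059     ]
[[141 140 139 129 122 115 127 140]
 [142 136 120 119 116 117 103 118]
 [139 121 111  82  73 105 115  98]
 [133 116  91  39  39  69 113  97]
 [134 117  89  36  34  79 118  94]
 [137 121 112  82  84 112 115  92]
 [143 134 119 114 119 115  97 118]
 [140 143 140 131 118 122 128 142]]
```

Carriage parked within about 1 mm, heads in place, arm clear.

```bash
python3 -c "
from station import ticket
print(ticket.sign_off())"
```

```text
the job is handed in; nothing more can be done
None
```

I finished the job and handed it in at about 46 s; no verdict came back. I touched the zero dot, driver, hybrid, mallet (knocked aside during the run, so I located it again), blade and the zero dot again, each at about 2 N. There was no fairway wood. The probe is back in its stand, the carriage is parked to within about 1 mm, and the heads were still standing.

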